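Change the range on the tripped bench supply and release its stop

ROBOT

A 6-joint arm with a two-finger parallel gripper is mounted at the origin on the work surface. World frame = base frame: x ahead of the robot, y to its left, z up, the work surface at z = 0. Lengths are in mm, angles in rad, forces in N, time in s.
With the tool pointing down it reaches from about 400 to 825 mm from the base axis. Payload 7 kg.
Tool frame: the origin (TCP) lies at the very end of the fingers, on their centre line; the grasp point (between the pads) lies 19 mm behind it; z points along the fingers, y is the line along which they close (so a half turn about z gives the same grasp; the last joint's range is limited). The gripper opens to 88 mm and grips with 3 to 60 N. Pads are 19 mm wide; open, the fingers measure 130 mm over their backs; the gripper's body (78 mm by 193 mm) begins 47 mm behind the grasp point.
Start: joints at [1.597, 0.359, 0.012, 0, -1.224, -0.288], TCP at [174.713, 651.974, 190.961] pointing down, gripper open.
Joint ranges: [-3.07, 3.07], [-1.43, 2.12], [-1.02, 1.25], [-3.03, 1.67], [-3.05, -0], [-3.03, 3.03]. Speed limits (rad/s): [2.39, 2.39, 3.01, 3.14, 3.14, 3.14].

INTERFACE

Orientations are given as a unit quaternion [x, y, z, w].
In Python, from plant import bot gives the robot as it stands. Calls block until the motion is done:
- bot.move_ptp(position, orientation): joint-space move of the TCP to a pose.
- bot.line_to(position, velocity=150, ori=None): straight line of the TCP; ori=None keeps the orientation; velocity is the mean speed in mm/s.
- bot.move_joints(angles): joint-space move.
- bot.move_gripper(opening, force=None): finger opening in mm; force is the grip in N (None keeps the last); returns when the fingers have stopped.
- bot.pause(seconds).
- bot.solve_ik(position, orientation): joint angles nearest the present ones, or None.
- bot.read_state(): the state.
- bot.camera(name): name is "side" or "top" or "wrist"; returns the picture (400x640x3 uint8, red, green, blue); there is no depth.
- bot.get_calibration(name): a dict with "fx", "fy", "cx", "cy" (pixels), "view" (4x4, takes a point from world to camera coordinates); the wrist camera has in their place "T_tool_cam" (4x4, takes a point from camera to tool coordinates, whose origin is the TCP and whose axes are the flange's). Camera axes: x right, y up, looking along -z (the intrinsics and any distortion apply to the point x, -y, -z); pixel columns grow to the right and rows downward; lengths in mm; the calibration is good to about 2 mm. A picture is of the moment at which its call begins: read the wrist's pose just before it. get_calibration takes no time and is no camera call.
A pose or a line that the arm cannot do raises bot.Unreachable and nothing moves.
- bot.close_job(): hands the job in; it is judged then, once.
The state is a dict: "t": time; "joint_pos": joint angles; "qvel": joint speeds; "tau": joint torques, N m; "tcp_pos": TCP position; "eef_rot": TCP orientation; "contact_force": force on the tool from outside, world axes, zero at the start; "moment": the same for the moment, N m; "width": finger opening in mm; "finger_force": force on a finger pad.
Only numpy, scipy, OpenCV 4.12 (cv2) and the standard library are available. Lean on these libraries where they do the work, as an engineer would, in place of code of your own. Each camera call takes 0.05 s, during which the arm holds its last target. There are 200 camera calls.

TASK

The stop has been struck and its mushroom head is latched down. First change the range: press the selector knob on the sloping supply down, turn it clockwise past its stop and on to its next position, found by feel, where it springs fully up again and locks. Only then release the stop: push the mushroom head further down and twist it clockwise until it is free, and let it spring fully up; leave the things standing around where they are.

Things in the scene. Friction and masses are not known exactly. Their poses are not given: they have to be found in the camera images.
- supply: Bench supply, fixed: grey wedge-shaped box, 180 deep (x), 160 mm wide (y), 70 mm high at the front (-x), 118 at the back; its top panel slopes 15 degrees, facing up and to the front. Origin: centre of its underside. The black selector knob stands square to the panel; its axis meets the panel on the middle line, 12 mm in front of the origin, 91 mm above the bench.
- selector_top (a point): Centre of the top of the selector's bar grip, turns with the knob. z = knob axis, outward, square to the sloping panel; x = along the bar to its pointed end. Bar 50 long, 14 wide, 18 mm high; it stands on a round flange 56 mm across, 8 mm thick, its upper face 18 mm below this point, which fingertips astride the bar can press. Knob up: this point is 38 mm above the panel.
- selector_press (a joint): How far the selector knob is pressed along its axis, m: 0 fully up (held by its spring), 0.008 bottom; 6 N starts it, 12 N takes it to the bottom. It passes the stop only if pressed at least 0.005 (better 0.007). Between the stop and the next position the released knob hangs 0.005 down and can be turned on without pressing.
- selector_turn (a joint): Turn of the selector, rad, clockwise from above, 0 to 3.0. At 0 its point faces the supply's +y. It starts up and free at 0 to 0.35. A hidden stop blocks it somewhere at 0.45 to 1.25; the next position, 0.2 wide, has its middle 1.1 past the stop. This differs from unit to unit and cannot be seen: there the knob springs up and is locked both ways. Held down past it, it must be turned back.
- stop_station: Stop station, fixed: bare aluminium box 90 x 90 mm, 65 mm high, with a round grey mushroom head on top, axis vertical over the origin. Origin: centre of its underside.
- stop_top (a point): Centre of the top of the mushroom head, moves with it; z up. Head round, 44 mm in diameter, straight side from 5 to 16 mm below this point, underside 18 mm below it, on a stem 22 mm in diameter; a collar 40 mm in diameter and 4 mm high lies on the box round the stem. This point is 105 mm above the bench when the head is up, 98 mm when latched.
- stop_press (a joint): How far the mushroom head is down, m: 0 fully up (released), 0.007 latched (start), 0.013 bottom. Its spring pushes it up with 5 N at 0 and 12 N at the bottom. It can be twisted only while it is at least 0.0095 down.
- stop_turn (a joint): Turn of the mushroom head, rad, clockwise positive seen from above: 0 latched, range 0 to 1.5; beyond 0.75 it is free to spring up.
- solder_reel: Bystander, loose: aluminium solder reel standing on its end, 56 mm in diameter, 40 mm high. Origin at the centre of its underside.
- tip_tin: Bystander, loose: round flat steel tin, 50 mm in diameter, 20 mm high. Origin at the centre of its underside.
- iron_rest: Bystander, loose: black weighted block, 62 mm in diameter, 40 mm high. Origin at the centre of its underside.
Mind the look-alikes: they are no part of the job. Of the things that look like the stop_station, take the one that is nearest to the robot's base at the start.

How it is judged:
By the outcome, as a careful person would: the job done as asked, in the order asked, and still so for the second after the job is handed in, with the robot touching nothing.
It also fails if it takes over 53 s, if anything falls off the work surface, if the arm or the gripper's body presses on something with over 40 N, if the wrist force passes 120 N, or if a joint passes its speed limit or range.

## Working session

There is one attempt and no reset: what is moved stays moved. The work goes in short steps, each a Python script; the robot and the scene stay as the last script left them, time stands still between calls to the robot, and variables do not carry over. Pictures are saved under pics/ and viewed, at most 10 in all, crops included, and the job is handed in when it is done.

```bash
ls; mkdir -p pics
python3 - <<'E'
from plant import bot
import cv2,numpy as np
np.set_printoptions(suppress=True,precision=4)
for n in("top","side","wrist"):
    im=bot.camera(n); cv2.imwrite(f"pics/{n}0.png",im[:,:,::-1]); print(n,bot.get_calibration(n))
s=bot.read_state();print(s)
E
```

```text
pics
top {'fx': 436.4780304671036, 'fy': 436.4780304671036, 'cx': 314.2095688238384, 'cy': 202.49507009226625, 'view': array([[   -0.0191,    -0.9998,    -0.0112,    66.3709],
       [    0.9965,    -0.0199,     0.0814,  -592.4864],
       [   -0.0816,    -0.0097,     0.9966, -1114.359 ],
       [    0.    ,     0.    ,     0.    ,     1.    ]])}
side {'fx': 470.786830799743, 'fy': 470.786830799743, 'cx': 323.3826982991844, 'cy': 197.04430489404075, 'view': array([[   0.7636,   -0.6456,   -0.0153, -427.1309],
       [   0.3461,    0.3891,    0.8537, -306.0421],
       [  -0.5452,   -0.6572,    0.5205, -765.2184],
       [   0.    ,    0.    ,    0.    ,    1.    ]])}
wrist {'fx': 333.21798638421507, 'fy': 333.21798638421507, 'cx': 316.87079033275336, 'cy': 200.08404791522383, 'T_tool_cam': array([[   0.0015,    0.9696,    0.2448,   64.8373],
       [   1.    ,   -0.0017,    0.0004,   -0.177 ],
       [   0.0008,    0.2448,   -0.9696, -193.9396],
       [   0.    ,    0.    ,    0.    ,    1.    ]])}
{'t': 0.15, 'joint_pos': array([ 1.5971,  0.3592,  0.0113, -0.0002, -1.2241, -0.2881]), 'qvel': array([-0.0012, -0.0019,  0.0026,  0.0025, -0.001 ,  0.0004]), 'tau': array([ -0.0013, -58.3276,  29.3294,   7.0012,   0.0088,  -0.0001]), 'tcp_pos': array([174.6383, 651.5961, 190.2435]), 'eef_rot': array([ 0.9914, -0.1306, -0.    ,  0.0006]), 'contact_force': array([ 0.2356, -1.0273, -0.1267]), 'moment': array([ 0.0108,  0.0115, -0.03  ]), 'finger_force': 0.0, 'width': 87.9520477996441}
```

View pics/top0.png

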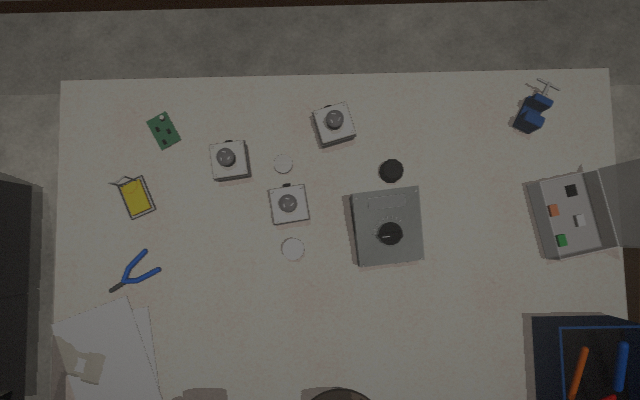

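View pics/side0.png

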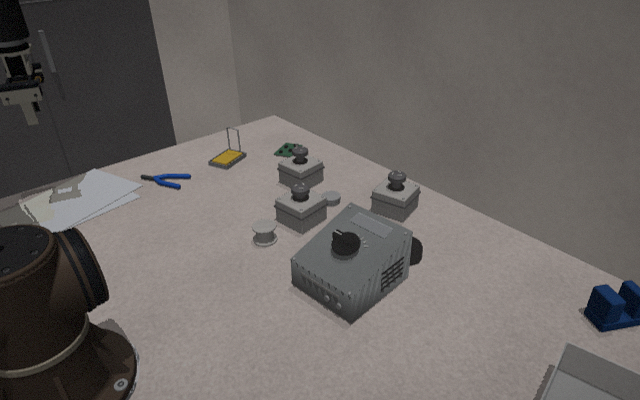

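Top view: the supply spans about (352,187)–(424,265) with its knob at (390,233). The nearest stop station's head is at (288,204). The reel and tin are at (293,249) and (283,163), and the iron rest is at (391,170). I'll zoom in for accuracy.

Run:
```python
import cv2,numpy as np
im=cv2.imread("pics/top0.png")[150:280,260:440]
im=cv2.resize(im,None,fx=4.4,fy=4.4,interpolation=cv2.INTER_CUBIC)
cv2.imwrite("pics/topc.png",cv2.convertScaleAbs(im,alpha=1.7))
im=cv2.imread("pics/side0.png")[160:330,240:430]
im=cv2.resize(im,None,fx=3.5,fy=3.5,interpolation=cv2.INTER_CUBIC)
cv2.imwrite("pics/sidec.png",cv2.convertScaleAbs(im,alpha=1.5))
```

```text
(no output)
```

View pics/topc.png

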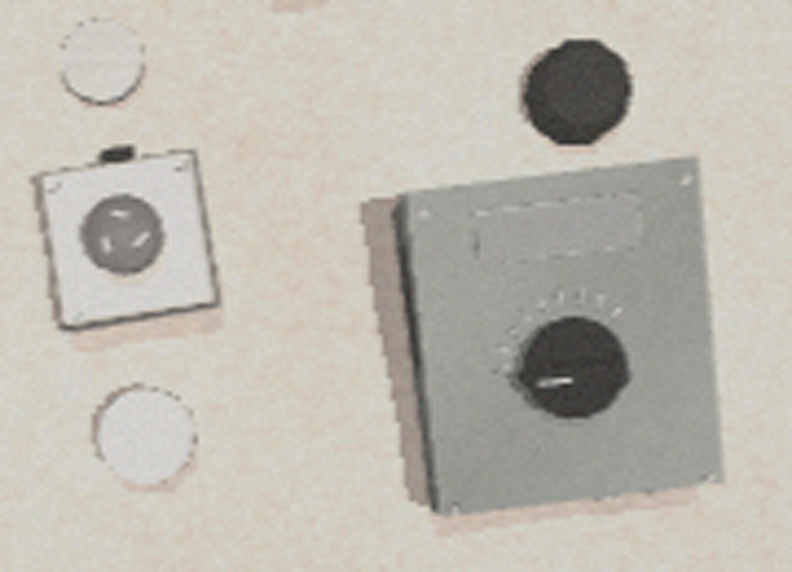

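View pics/sidec.png

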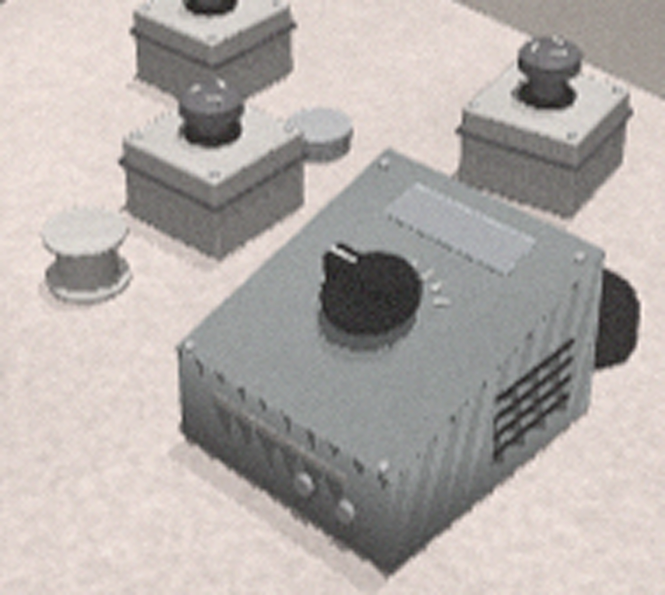

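Zoomed top: supply panel corners at crop pixels (400,193), (695,157), (722,483) and (437,514). The knob flange is at (576,367) with its point to the left, and the stop box is at (36,177)–(217,303). Zoomed side: the supply top corners are (390,150), (604,253), (385,482) and (180,347). Next I'll fit the poses.

```bash
cat > h.py <<'E'
import numpy as np,cv2
from plant import bot
from scipy.optimize import least_squares
from scipy.spatial.transform import Rotation as R
np.set_printoptions(suppress=True,precision=3)
def proj(P,cal,V=None):
    V=cal["view"] if V is None else V
    c=np.atleast_2d(P)@V[:3,:3].T+V[:3,3]
    return np.c_[cal["cx"]+cal["fx"]*c[:,0]/-c[:,2],cal["cy"]+cal["fy"]*-c[:,1]/-c[:,2]]
def wview(cal,s):
    T=np.eye(4);T[:3,:3]=R.from_quat(s["eef_rot"]).as_matrix();T[:3,3]=s["tcp_pos"]
    return np.linalg.inv(T@cal["T_tool_cam"])
def place(p,L):
    c,s=np.cos(p[2]),np.sin(p[2]);L=np.atleast_2d(L).astype(float)
    return L@np.array([[c,s,0],[-s,c,0],[0,0,1]])+[p[0],p[1],0]
TOP,SIDE=bot.get_calibration("top"),bot.get_calibration("side")
N=np.array([-np.sin(np.radians(15)),0,np.cos(np.radians(15))])
KN=np.array([-12,0,91.])   # axis at panel, supply frame
E
cat > fit.py <<'E'
from h import *
t=lambda a:np.array(a)/4.4+[260,150]-.4
s=lambda a:np.array(a)/3.5+[240,160]-.4
Ls=[[90,80,118],[90,-80,118],[-90,-80,70],[-90,80,70]]
ts=t([[400,193],[695,157],[722,483],[437,514]]); ss=s([[390,150],[604,253],[385,482],[180,347]])
f=lambda p:np.r_[(proj(place(p,Ls),TOP)-ts).ravel(),(proj(place(p,Ls),SIDE)-ss).ravel(),
   (proj(place(p,KN+20*N),TOP)-t([576,367])).ravel()]
r=least_squares(f,[550,-100,0]);print("supply",r.x,"\n",r.fun.reshape(-1,2))
L2=[[45,45,65],[45,-45,65],[-45,-45,65],[-45,45,65]]
tq=t([[36,177],[196,150],[217,303],[62,327]])
g=lambda p:np.r_[(proj(place(p,L2),TOP)-tq).ravel(),(proj(place(p,[0,0,90]),TOP)-t([122,234])).ravel(),
   (proj(place(p,[[-45,45,65],[-45,-45,65],[45,-45,65]]),SIDE)-s([[125,150],[217,188],[303,142]])).ravel()]
r2=least_squares(g,[600,100,0]);print("stop",r2.x,"\n",r2.fun.reshape(-1,2))
E
python3 fit.py
```

```text
supply [ 525.137 -125.075    0.096] 
 [[ 1.379 -0.476]
 [ 0.685  0.008]
 [-0.067  0.13 ]
 [ 0.385  0.527]
 [-0.457 -0.966]
 [ 0.232 -0.746]
 [ 0.96  -0.523]
 [-1.479 -1.113]
 [-0.2    0.709]]
stop [587.404 117.018   0.146] 
 [[ 1.155 -0.252]
 [-0.056  0.013]
 [ 1.003  0.374]
 [ 0.841  0.837]
 [ 1.344  0.588]
 [-1.561 -3.472]
 [-0.642 -1.042]
 [ 0.687 -3.613]]
```

```bash
cat >> h.py <<'E'
def kpose(p,th,h,flip=0):
    """TCP pose: on knob axis, h mm above up-flange face, tool x along bar at turn th"""
    Rz=R.from_euler('z',p[2]).as_matrix(); n=Rz@N; y=Rz@[0,1,0]
    x=R.from_rotvec(-(th+flip*np.pi)*n).apply(y)
    M=np.c_[x,np.cross(-n,x),-n]
    return place(p,KN+(20+h)*N)[0], R.from_matrix(M).as_quat()
SUP=np.array([525.1,-125.1,.096]); STP=np.array([587.4,117.,.146])
E
python3 - <<'E'
from h import *
for fl in(0,1,-1):
  for h in (130,0,-8):
    print(fl,h,[ (None if q is None else np.round(q[[3,4,5]],2).tolist()) for q in (bot.solve_ik(*kpose(SUP,th,h,fl)) for th in (0,.5,1,1.5,2,2.5,3))])
E
```

```text
0 130 [None, [0.02, -0.96, 2.59], [0.02, -0.96, 2.09], [0.02, -0.96, 1.59], [0.02, -0.96, 1.09], [0.02, -0.96, 0.59], [0.02, -0.96, 0.09]]
0 0 [None, [0.02, -0.62, 2.58], [0.02, -0.62, 2.08], [0.02, -0.62, 1.58], [0.02, -0.62, 1.08], [0.02, -0.62, 0.58], [0.02, -0.62, 0.08]]
0 -8 [None, [0.02, -0.6, 2.58], [0.02, -0.6, 2.08], [0.02, -0.6, 1.58], [0.02, -0.6, 1.08], [0.02, -0.6, 0.58], [0.02, -0.6, 0.08]]
1 130 [[0.02, -0.96, -0.06], [0.02, -0.96, -0.56], [0.02, -0.96, -1.06], [0.02, -0.96, -1.56], [0.02, -0.96, -2.06], [0.02, -0.96, -2.56], None]
1 0 [[0.02, -0.62, -0.06], [0.02, -0.62, -0.56], [0.02, -0.62, -1.06], [0.02, -0.62, -1.56], [0.02, -0.62, -2.06], [0.02, -0.62, -2.56], None]
1 -8 [[0.02, -0.6, -0.06], [0.02, -0.6, -0.56], [0.02, -0.6, -1.06], [0.02, -0.6, -1.56], [0.02, -0.6, -2.06], [0.02, -0.6, -2.56], None]
-1 130 [[0.02, -0.96, -0.06], [0.02, -0.96, -0.56], [0.02, -0.96, -1.06], [0.02, -0.96, -1.56], [0.02, -0.96, -2.06], [0.02, -0.96, -2.56], None]
-1 0 [[0.02, -0.62, -0.06], [0.02, -0.62, -0.56], [0.02, -0.62, -1.06], [0.02, -0.62, -1.56], [0.02, -0.62, -2.06], [0.02, -0.62, -2.56], None]
-1 -8 [[0.02, -0.6, -0.06], [0.02, -0.6, -0.56], [0.02, -0.6, -1.06], [0.02, -0.6, -1.56], [0.02, -0.6, -2.06], [0.02, -0.6, -2.56], None]
```

Run:
```python
from h import *
import json
out={}
def snap(n):
    s=bot.read_state(); im=bot.camera("wrist"); cv2.imwrite(f"pics/{n}.png",im[:,:,::-1])
    out[n]=dict(eef_rot=list(s["eef_rot"]),tcp_pos=list(s["tcp_pos"])); print(n,s["t"],s["tcp_pos"],s["joint_pos"])
def down(yaw): return R.from_matrix(R.from_euler('z',yaw).as_matrix()@np.diag([1,-1,-1.])).as_quat()
bot.move_ptp([STP[0],STP[1],190],down(STP[2])); bot.pause(.2); snap("w_stop")
bot.move_ptp(*kpose(SUP,.15,90,1)); bot.pause(.2); snap("w_knob")
json.dump(out,open("w.json","w"))
a=cv2.imread("pics/w_stop.png");b=cv2.imread("pics/w_knob.png")
cv2.imwrite("pics/both.png",cv2.convertScaleAbs(cv2.resize(np.vstack([a,b]),(480,600)),alpha=1.5))
```

```text
w_stop 2.75 [587.321 117.58  189.939] [ 0.524  0.235 -0.164 -0.    -1.172  1.194]
w_knob 4.2667 [ 485.307 -128.48   197.075] [ 0.144 -0.105 -0.559  0.016 -0.856 -0.206]
```

View pics/w_knob.png

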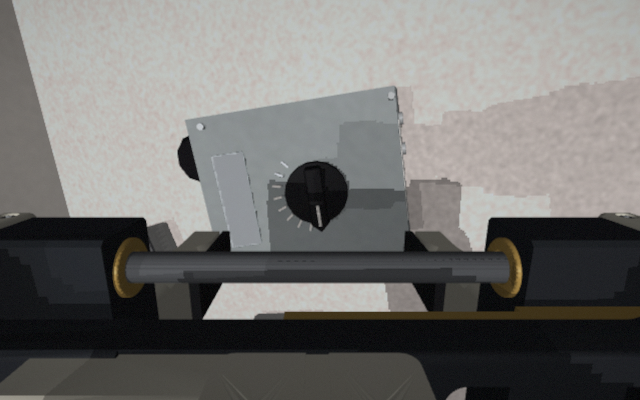

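View pics/w_stop.png

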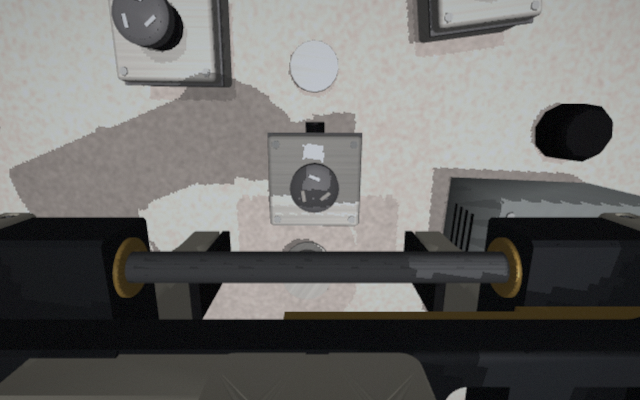

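Knob view: flange centre at about (317,193), pointed end at (321,230) and blunt end at about (315,165). Panel corners are at (187,120) and (394,86). Stop view: box-top corners at (268,133), (362,132), (359,224) and (269,225), with the head centre at (314,188).

```bash
cat >> fit.py <<'E'
import json
W=json.load(open("w.json"));cal=bot.get_calibration("wrist")
Vk,Vs=wview(cal,W["w_knob"]),wview(cal,W["w_stop"])
def bar(p,th,d,h):
    return place(p,KN+h*N+d*R.from_rotvec(-th*N).apply([0,1,0]))
wk=lambda p:np.r_[(proj(place(p,[[90,-80,118],[-90,-80,70]]),cal,Vk)-[[187,120],[394,86]]).ravel(),
  (proj(place(p,KN+20*N),cal,Vk)-[316.5,193]).ravel(),(proj(bar(p,p[3],25,36),cal,Vk)-[321,230.5]).ravel(),(proj(bar(p,p[3],-25,38),cal,Vk)-[315,165]).ravel()]
a=least_squares(wk,[525,-125,.096,.1]);print("wrist only",a.x,a.fun.reshape(-1,2))
F=lambda p:np.r_[wk(p)*1.5,f(p)*.5];a=least_squares(F,[525,-125,.096,.1]);print("both",a.x,place(a.x,KN+20*N))
ws=lambda p:np.r_[(proj(place(p,L2),cal,Vs)-[[268,133],[362,132],[359,224],[269,225]]).ravel(),(proj(place(p,[0,0,90]),cal,Vs)-[314,187.5]).ravel()]
b=least_squares(ws,[587,117,.146]);print("stop wrist",b.x,b.fun.reshape(-1,2))
# bystanders/knob check
E
python3 fit.py | tail -20
```

```text
stop [587.404 117.018   0.146] 
 [[ 1.155 -0.252]
 [-0.056  0.013]
 [ 1.003  0.374]
 [ 0.841  0.837]
 [ 1.344  0.588]
 [-1.561 -3.472]
 [-0.642 -1.042]
 [ 0.687 -3.613]]
wrist only [ 524.346 -123.265    0.108    0.07 ] [[-1.17   0.142]
 [ 1.089 -0.785]
 [ 1.02   0.758]
 [-0.827 -3.781]
 [-0.167  3.564]]
both [ 524.402 -123.32     0.106    0.069] [[ 507.323 -125.146  110.319]]
stop wrist [590.922 119.888   0.147] [[-1.473  0.351]
 [ 0.291  1.446]
 [ 0.208  0.543]
 [ 0.756 -0.528]
 [ 0.27  -1.757]]
```

```bash
sed -i 's/^SUP=.*/SUP=np.array([524.6,-123.9,.104]); STP=np.array([589.3,118.6,.147])/' h.py
cat >> h.py <<'E'
def axes(): return R.from_quat(bot.read_state()["eef_rot"]).as_matrix()
def show(tag,b=None):
    s=bot.read_state();M=R.from_quat(s["eef_rot"]).as_matrix()
    F=M.T@s["contact_force"];m=M.T@s["moment"]
    print(tag,"t%.2f"%s["t"],"F",F,"m",m,"w %.2f ff %.1f"%(s["width"],s["finger_force"]),"tcp",s["tcp_pos"]);return F,m
E
python3 - <<'E'
from h import *
th=.07
bot.move_gripper(44,15)
bot.move_ptp(*kpose(SUP,th,30,1)); show("hover")
p,q=kpose(SUP,th,3,1); bot.line_to(p,80); show("h3")
bot.move_gripper(10,6); show("grip")
for h in range(2,-12,-1):
    bot.line_to(kpose(SUP,th,h,1)[0],40); F,m=show(h)
    if abs(F[2])>17: break
E
```

```text
hover t5.57 F [ 0.837 -0.139  0.113] m [-0.756  0.004  0.056] w 43.88 ff 0.0 tcp [ 498.97  -126.744  138.715]
h3 t6.05 F [ 0.678 -1.107  0.389] m [-0.804  0.004 -0.022] w 44.01 ff 0.0 tcp [ 507.151 -125.824  114.16 ]
grip t6.83 F [ 0.62  -0.021  0.143] m [-0.81  -0.066  0.017] w 9.98 ff 0.0 tcp [ 506.726 -125.787  113.18 ]
2 t7.08 F [1.086 0.229 0.458] m [-0.796  0.023  0.019] w 9.92 ff 0.0 tcp [ 506.942 -125.743  112.126]
1 t7.33 F [0.043 0.261 0.173] m [-0.8   -0.023 -0.008] w 10.48 ff 0.0 tcp [ 507.201 -125.71   111.17 ]
0 t7.58 F [-0.63   0.518  0.572] m [-0.828 -0.002  0.004] w 9.82 ff 0.0 tcp [ 507.501 -125.687  110.238]
-1 t7.83 F [-0.339 -0.472 -0.093] m [-0.825 -0.069 -0.007] w 10.29 ff 0.0 tcp [ 507.772 -125.648  109.298]
-2 t8.07 F [-0.247  0.077 -0.132] m [-0.824  0.004  0.036] w 10.27 ff 0.0 tcp [ 507.97  -125.625  108.289]
-3 t8.32 F [ 0.426  0.536 -0.389] m [-0.864  0.019  0.057] w 10.27 ff 0.0 tcp [ 508.227 -125.599  107.341]
-4 t8.57 F [ 1.034  0.289 -0.424] m [-0.835 -0.016  0.001] w 10.28 ff 0.0 tcp [ 508.527 -125.568  106.387]
-5 t8.82 F [ 0.939 -0.806  0.312] m [-0.811  0.039  0.047] w 9.56 ff 0.0 tcp [ 508.752 -125.558  105.406]
-6 t9.07 F [ 0.198 -0.949  0.292] m [-0.776 -0.028  0.003] w 9.88 ff 0.0 tcp [ 508.959 -125.541  104.392]
-7 t9.32 F [-0.553 -0.085 -0.225] m [-0.802  0.01   0.022] w 10.03 ff 0.0 tcp [ 509.278 -125.487  103.476]
-8 t9.57 F [-0.646 -0.264 -0.607] m [-0.805 -0.024  0.009] w 9.96 ff 0.0 tcp [ 509.53 -125.45  102.5 ]
-9 t9.82 F [-0.423  0.14  -0.065] m [-0.805 -0.031  0.024] w 10.01 ff 0.0 tcp [ 509.827 -125.435  101.569]
-10 t10.07 F [-0.279 -0.73  -0.773] m [-0.866  0.     0.055] w 10.30 ff 0.0 tcp [ 510.035 -125.424  100.569]
-11 t10.32 F [-0.645 -0.321 -0.225] m [-0.83  -0.037  0.034] w 10.41 ff 0.0 tcp [ 510.312 -125.374   99.618]
```

Run:
```python
from h import *
im=bot.camera("side")[:,:,::-1]; cv2.imwrite("pics/s1.png",im)
a=cv2.resize(im[160:330,240:430],None,fx=3.1,fy=3.1)
b=bot.camera("wrist")[60:260,200:440,::-1]; b=cv2.resize(b,(int(240*.87),int(200*.87)))
o=np.zeros((a.shape[0],a.shape[1]+b.shape[1],3),np.uint8);o[:,:a.shape[1]]=a;o[:b.shape[0],a.shape[1]:]=b
cv2.imwrite("pics/s1c.png",cv2.convertScaleAbs(o,alpha=1.6));print(proj(bot.read_state()["tcp_pos"],SIDE))
```

```text
[[345.109 245.26 ]]
```

View pics/s1c.png

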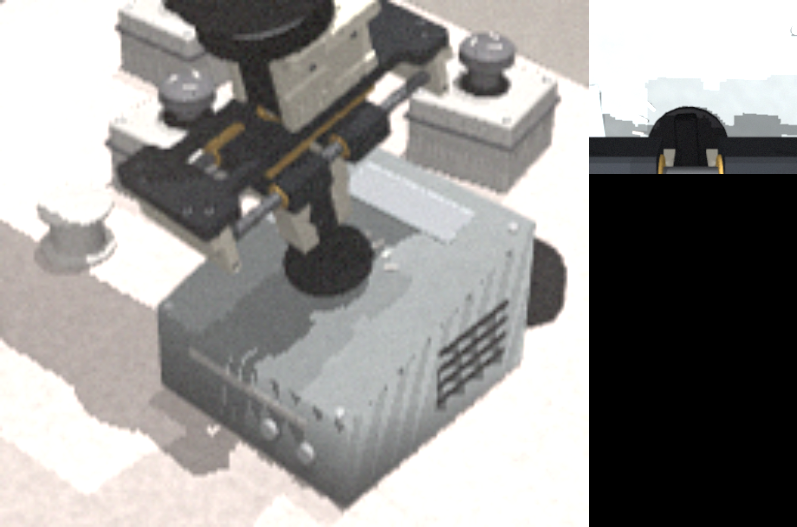

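Run:
```python
from h import *
im=cv2.imread("pics/s1.png")[200:265,300:400]
o=cv2.resize(im,None,fx=7,fy=7,interpolation=cv2.INTER_NEAREST).astype(float)
cv2.imwrite("pics/s2.png",np.clip(255*(o/150)**.5,0,255).astype(np.uint8))
print(proj(place(SUP,[KN,KN+20*N,KN+38*N]),SIDE))
s=bot.read_state();print(s["tcp_pos"],s["eef_rot"],kpose(SUP,.07,-11,1))
M=R.from_quat(s["eef_rot"]).as_matrix()
print(proj([s["tcp_pos"]+M@[0,y,z] for y in(-5,5) for z in(0,-20)],SIDE))
```

```text
[[345.872 248.299]
 [344.176 241.48 ]
 [342.607 235.17 ]]
[ 510.341 -125.38    99.68 ] [ 0.713 -0.689  0.084 -0.1  ] (array([ 510.348, -125.388,   99.693]), array([ 0.713, -0.689,  0.084, -0.1  ]))
[[346.903 243.688]
 [345.216 236.771]
 [343.306 246.839]
 [341.558 239.938]]
```

View pics/s2.png

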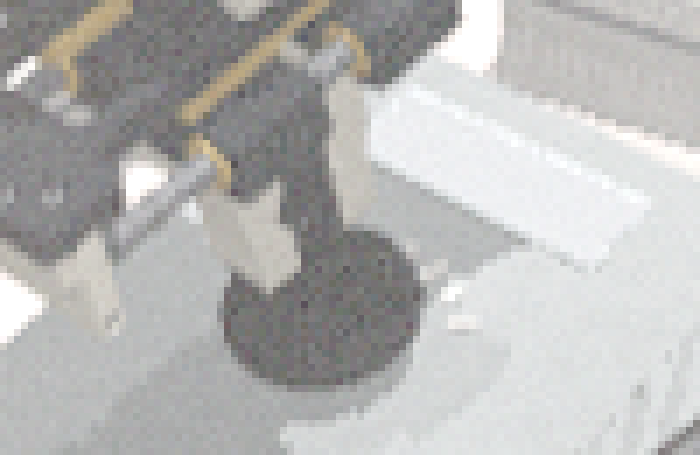

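Run:
```python
from h import *
print(proj([[174.6,651.6,190.2]],SIDE))
bot.move_gripper(0,5);show("close")
im=bot.camera("top")[:,:,::-1];cv2.imwrite("pics/t1.png",im)
a=cv2.resize(im[150:280,300:440],None,fx=3,fy=3)
im=bot.camera("wrist")[:,:,::-1];cv2.imwrite("pics/w1.png",im)
b=cv2.resize(im[100:330,200:440],(376,360))
o=np.zeros((400,800,3),np.uint8);o[:a.shape[0],:a.shape[1]]=a[:400];o[:360,424:]=b
cv2.imwrite("pics/tw.png",np.clip(255*(o/170.)**.5,0,255).astype(np.uint8))
```

```text
[[ 39.483 129.652]]
close t10.86 F [0.222 0.489 0.346] m [-0.788  0.018  0.048] w 0.95 ff 0.0 tcp [ 510.365 -125.39    99.724]
```

View pics/tw.png

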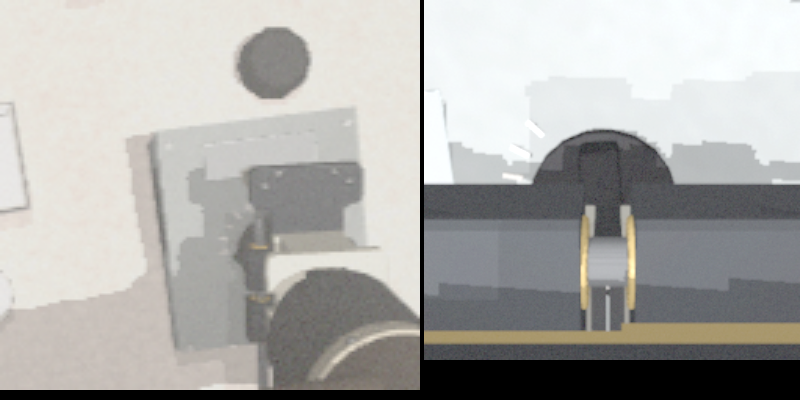

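The wrist picture shows the closed fingertips sitting above the bar. In both camera views they end about 25–37 mm short of the reported TCP. I'll find the true fingertip plane by touch, with closed fingers on the bar top.

Run:
```python
from h import *
for h in np.arange(-12,-34,-1.):
    bot.line_to(kpose(SUP,.07,h,1)[0],40); F,m=show(h)
    if abs(F[2])>3: break
```

```text
-12.0 t11.21 F [-0.519 -0.497 -0.393] m [-0.817 -0.077 -0.002] w 0.51 ff 0.0 tcp [ 510.581 -125.363   98.647]
-13.0 t11.46 F [ 0.106 -0.041  0.16 ] m [-0.823 -0.048  0.052] w 0.36 ff 0.0 tcp [ 510.854 -125.323   97.689]
-14.0 t11.71 F [ 0.98   0.692 -0.755] m [-0.887 -0.031 -0.033] w 0.53 ff 0.0 tcp [ 511.093 -125.297   96.708]
-15.0 t11.96 F [0.423 0.267 0.498] m [-0.724 -0.02  -0.001] w 0.91 ff 0.0 tcp [ 511.338 -125.276   95.74 ]
-16.0 t12.21 F [-0.085  0.107  0.273] m [-0.867 -0.049 -0.001] w 0.38 ff 0.0 tcp [ 511.621 -125.254   94.805]
-17.0 t12.46 F [-0.74  -0.067 -0.183] m [-0.802 -0.023  0.074] w 0.37 ff 0.0 tcp [ 511.846 -125.23    93.822]
-18.0 t12.71 F [-0.363  1.367 -2.069] m [-0.955 -0.17  -0.031] w 0.37 ff 1.5 tcp [ 512.294 -125.226   93.164]
-19.0 t12.96 F [-0.487  0.437 -7.654] m [-1.194 -0.229  0.097] w 0.54 ff 3.0 tcp [ 512.567 -125.211   92.248]
```

Touch found: the fingertips are 35.7 mm behind the stated TCP. I'll apply that offset and grip the bar.

```bash
sed -i 's/(20+h)\*N)/(20+h-TIP)*N)/; s/^N=np/TIP=35.7\nN=np/' h.py
python3 - <<'E'
from h import *
th=.07
bot.line_to(kpose(SUP,th,24,1)[0],80)
bot.move_gripper(40,8)
bot.line_to(kpose(SUP,th,2.5,1)[0],80); show("h2.5")
bot.move_gripper(8,8); show("grip")
for h in np.arange(1,-10,-1.):
    bot.line_to(kpose(SUP,th,h,1)[0],40); F,m=show(h)
    if abs(F[2])>14: break
E
```

```text
h2.5 t14.47 F [0.027 0.093 0.207] m [-0.8   -0.066 -0.007] w 39.72 ff 0.0 tcp [ 515.776 -124.862   77.886]
grip t15.03 F [ 0.496 -3.37  -0.085] m [ 0.611  0.315 -0.049] w 13.76 ff 8.0 tcp [ 517.5   -124.682   79.176]
1.0 t15.28 F [ 0.224 -3.537 -5.175] m [ 0.316 -0.    -0.056] w 13.91 ff 8.0 tcp [ 517.876 -124.699   77.923]
0.0 t15.53 F [ 0.22  -2.675 -6.308] m [ 0.225  0.007 -0.003] w 13.88 ff 8.0 tcp [ 518.125 -124.666   77.031]
-1.0 t15.78 F [ 0.424 -2.648 -8.167] m [ 0.225 -0.003 -0.051] w 14.39 ff 8.0 tcp [ 518.366 -124.676   76.107]
-2.0 t16.03 F [-0.406 -2.776 -8.91 ] m [ 0.158 -0.058 -0.046] w 13.88 ff 8.0 tcp [ 518.629 -124.649   75.206]
-3.0 t16.28 F [-0.423 -1.766 -8.742] m [ 0.045 -0.101 -0.021] w 13.62 ff 8.0 tcp [ 518.893 -124.602   74.267]
-4.0 t16.53 F [-0.324 -2.159 -8.954] m [ 0.045 -0.133 -0.046] w 14.22 ff 8.0 tcp [ 519.142 -124.583   73.351]
-5.0 t16.78 F [-0.875 -1.767 -9.897] m [-0.065 -0.13  -0.013] w 13.93 ff 8.0 tcp [ 519.405 -124.592   72.433]
-6.0 t17.03 F [ -0.75   -1.497 -11.602] m [-0.151 -0.138  0.024] w 14.14 ff 8.0 tcp [ 519.652 -124.546   71.484]
-7.0 t17.28 F [ -0.475  -2.104 -10.402] m [-0.167 -0.062 -0.054] w 13.72 ff 8.0 tcp [ 519.938 -124.539   70.575]
-8.0 t17.53 F [ -0.038  -2.629 -10.488] m [-0.119 -0.046 -0.042] w 13.90 ff 8.0 tcp [ 520.169 -124.524   69.598]
-9.0 t17.78 F [ -0.628  -2.215 -10.715] m [-0.119 -0.008 -0.032] w 13.53 ff 8.0 tcp [ 520.387 -124.535   68.6  ]
```

Gripped at 13.8 mm, with the bar about 2 mm up-slope of where I expected. I'll correct for that, press to the bottom and turn to 1.35, which is past any stop but before any possible next position.

```bash
sed -i 's/^KN=.*/KN=np.array([-12,0,91.])+1.6*np.array([N[2],0,-N[0]])/' h.py
python3 - <<'E'
from h import *
th=.07
bot.move_gripper(8,20)
for h in np.arange(-9,-14,-.7):
    bot.line_to(kpose(SUP,th,h,1)[0],40); F,m=show(round(h,1))
    if abs(F[2])>15: break
for th in (.25,.5,.75,1.,1.2,1.35):
    bot.move_ptp(*kpose(SUP,th,h,1)); F,m=show(("th",th))
    if abs(m[2])>.5: break
E
```

```text
-9.0 t18.25 F [ -0.552   1.885 -15.285] m [-1.459 -0.329 -0.004] w 13.74 ff 20.0 tcp [ 520.481 -124.521   68.535]
('th', 0.25) t18.54 F [ -0.719   0.81  -14.692] m [-1.239 -0.076  0.073] w 13.83 ff 20.0 tcp [ 520.603 -124.548   68.564]
('th', 0.5) t18.89 F [ -0.24    0.497 -13.472] m [-0.981  0.362  0.05 ] w 13.82 ff 20.0 tcp [ 520.743 -124.579   68.619]
('th', 0.75) t19.24 F [  2.083   0.608 -12.744] m [-0.606  0.796  0.038] w 13.87 ff 20.0 tcp [ 520.88  -124.607   68.662]
('th', 1.0) t19.59 F [  2.244  -2.366 -11.055] m [0.065 0.98  0.073] w 13.88 ff 20.0 tcp [ 520.978 -124.713   68.684]
('th', 1.2) t19.90 F [  0.74   -1.844 -12.41 ] m [0.644 0.905 0.029] w 13.81 ff 20.0 tcp [ 521.05  -124.782   68.706]
('th', 1.35) t20.17 F [  0.477  -3.797 -11.752] m [1.027 0.839 0.07 ] w 13.89 ff 20.0 tcp [ 521.078 -124.876   68.717]
```

Run:
```python
from h import *
th=1.35
bot.move_gripper(15.5,20); show("loose")
bot.line_to(kpose(SUP,th,2,1)[0],60); F,m0=show("raised")
while th<2.7:
    th+=.06
    bot.move_ptp(*kpose(SUP,th,2,1)); F,m=show(("th",round(th,2)))
    if abs(m[2]-m0[2])>.25: break
```

```text
loose t20.43 F [ -0.908   0.36  -10.656] m [-0.136  0.632 -0.003] w 15.75 ff 5.5 tcp [ 520.964 -124.525   68.557]
raised t20.77 F [ 0.315 -1.557 -0.89 ] m [ 0.452  0.616 -0.016] w 15.73 ff 0.9 tcp [ 517.318 -124.725   78.183]
('th', 1.41) t21.02 F [ 0.425 -3.953 -2.067] m [1.34  0.458 0.024] w 15.28 ff 2.0 tcp [ 517.777 -124.837   78.065]
('th', 1.47) t21.27 F [-1.389 -6.455 -1.704] m [ 2.029  0.172 -0.064] w 15.24 ff 3.7 tcp [ 518.19  -124.927   78.318]
('th', 1.53) t21.52 F [-1.308 -6.353 -2.434] m [ 2.08   0.056 -0.08 ] w 15.49 ff 3.4 tcp [ 518.156 -124.939   78.282]
('th', 1.59) t21.77 F [-1.9   -6.506 -1.159] m [ 2.112 -0.081 -0.113] w 15.68 ff 3.3 tcp [ 518.14  -124.947   78.284]
('th', 1.65) t22.02 F [-2.118 -5.4   -1.054] m [ 2.19  -0.231 -0.101] w 15.77 ff 3.3 tcp [ 518.152 -124.973   78.285]
('th', 1.71) t22.27 F [-2.891 -6.072 -1.473] m [ 2.175 -0.387 -0.07 ] w 15.82 ff 3.6 tcp [ 518.158 -125.006   78.288]
('th', 1.77) t22.52 F [-3.613 -5.31  -0.476] m [ 2.262 -0.483 -0.068] w 15.46 ff 3.5 tcp [ 518.145 -124.992   78.291]
('th', 1.83) t22.77 F [-4.136 -4.953 -2.232] m [ 2.268 -0.661 -0.101] w 15.53 ff 3.7 tcp [ 518.143 -125.019   78.309]
('th', 1.89) t23.02 F [-2.956 -6.335 -2.385] m [ 2.157 -0.664 -0.065] w 15.81 ff 2.8 tcp [ 518.057 -125.024   78.3  ]
('th', 1.95) t23.27 F [-1.771 -2.759 -0.686] m [ 1.155  0.258 -0.021] w 15.23 ff 1.2 tcp [ 517.153 -124.803   77.737]
('th', 2.01) t23.52 F [-0.377 -2.277 -1.346] m [ 1.116  0.43  -0.037] w 15.40 ff 1.1 tcp [ 517.224 -124.601   77.78 ]
('th', 2.07) t23.77 F [-1.035 -2.434  0.897] m [1.313 0.277 0.033] w 15.02 ff 1.3 tcp [ 517.293 -124.626   77.829]
('th', 2.13) t24.02 F [-3.148 -5.418  1.376] m [ 2.172 -0.477 -0.055] w 15.38 ff 3.2 tcp [ 517.396 -124.918   77.896]
('th', 2.19) t24.27 F [-3.778 -5.302  1.731] m [ 2.371 -0.868 -0.375] w 15.64 ff 12.4 tcp [ 517.468 -124.999   77.904]
```

Resistance builds at 2.19 after a release near 1.95, so it looks locked. I'll check by turning back and by feeling the flange height.

Run:
```python
from h import *
for th in (2.1,2.0,1.94,1.88,1.82):
    bot.move_ptp(*kpose(SUP,th,2,1)); F,m=show(("th",round(th,2)))
    if m[2]>.25: break
th=(2.19+th)/2; print("mid",th)
bot.move_ptp(*kpose(SUP,th,2,1)); F0,m=show("mid")
for h in (1,0,-1,-2):
    bot.line_to(kpose(SUP,th,h,1)[0],40); F,m=show(h)
    if F[2]-F0[2]<-3: break
```

```text
('th', 2.1) t24.52 F [-1.74  -4.037  1.402] m [ 1.916 -0.056 -0.084] w 15.64 ff 2.2 tcp [ 517.382 -124.73    77.917]
('th', 2.0) t24.77 F [ 0.287 -0.128  0.84 ] m [0.902 0.742 0.006] w 15.50 ff 0.7 tcp [ 517.446 -124.44    77.957]
('th', 1.94) t25.02 F [ 1.502 -3.229  0.401] m [1.148 1.135 0.039] w 15.78 ff 1.3 tcp [ 517.145 -124.623   77.848]
('th', 1.88) t25.27 F [ 1.856 -2.094  0.645] m [1.035 1.262 0.095] w 15.63 ff 1.2 tcp [ 517.338 -124.626   77.945]
('th', 1.82) t25.52 F [ 3.052 -3.89  -0.772] m [1.41  1.703 0.025] w 15.40 ff 1.7 tcp [ 517.224 -124.729   77.92 ]
mid 2.005
mid t25.82 F [ 1.771 -1.805  0.832] m [1.221 1.136 0.001] w 15.53 ff 1.2 tcp [ 517.882 -124.544   78.215]
1 t26.07 F [-0.029 -3.701 -0.121] m [ 1.591  0.65  -0.05 ] w 15.26 ff 1.7 tcp [ 518.39  -124.569   77.451]
0 t26.32 F [-1.621 -2.426 -2.43 ] m [ 1.509  0.36  -0.05 ] w 15.49 ff 1.7 tcp [ 518.672 -124.57    76.482]
```

Run:
```python
from h import *
th=2.0
for h in (-1,-2):
    bot.line_to(kpose(SUP,th,h,1)[0],40); F,m=show(h)
    if F[2]<-5: break
bot.line_to(kpose(SUP,th,2,1)[0],40)
for th in (1.82,1.77,1.72):
    bot.move_ptp(*kpose(SUP,th,2,1)); F,m=show(("th",th))
    if m[2]>.2: break
bot.move_ptp(*kpose(SUP,2.0,2,1)); show("mid")
```

```text
-1 t26.57 F [-0.507 -3.55  -4.864] m [ 1.635  0.616 -0.026] w 15.59 ff 3.4 tcp [ 518.935 -124.568   75.699]
-2 t26.82 F [-0.076 -2.586 -6.569] m [ 1.677  0.692 -0.041] w 15.44 ff 3.8 tcp [ 519.183 -124.563   74.785]
('th', 1.82) t27.37 F [ 0.751 -3.697 -2.983] m [1.713 1.006 0.062] w 15.57 ff 2.1 tcp [ 517.363 -124.755   78.032]
('th', 1.77) t27.62 F [ 1.805 -5.942 -3.843] m [2.044 1.274 0.052] w 15.38 ff 3.8 tcp [ 517.085 -124.901   77.936]
('th', 1.72) t27.87 F [ 2.306 -4.913 -4.074] m [1.963 1.412 0.363] w 15.43 ff 11.4 tcp [ 517.067 -124.892   77.961]
mid t28.24 F [ 0.468 -1.921 -1.313] m [ 1.005  0.78  -0.025] w 15.93 ff 1.0 tcp [ 517.662 -124.464   78.038]
```

The selector is locked both ways, with walls at 1.72 and 2.19 including play, and its flange is fully up. Next I'll release it and go to the stop.

```bash
cat >> h.py <<'E'
def spose(yaw,z):
    "tips at height z over the stop"
    return [STP[0],STP[1],z-TIP], R.from_matrix(R.from_euler('z',yaw).as_matrix()@np.diag([1,-1,-1.])).as_quat()
E
python3 - <<'E'
from h import *
Y=STP[2]
bot.move_gripper(40); bot.line_to(kpose(SUP,2.0,70,1)[0],150); show("off")
bot.move_gripper(76,15)
bot.move_ptp(*spose(Y,150)); show("over")
im=bot.camera("wrist")[:,:,::-1]; cv2.imwrite("pics/w3.png",im)
bot.line_to(spose(Y,110)[0],100)
bot.line_to(spose(Y,77)[0],60); show("down")
bot.move_gripper(30,10); show("grip")
E
```

```text
off t29.50 F [ 0.109 -0.024  0.52 ] m [0.295 0.64  0.026] w 39.87 ff 0.0 tcp [ 499.986 -126.371  143.442]
over t33.03 F [-0.819  0.862  0.586] m [-0.037 -0.006 -0.022] w 76.03 ff 0.0 tcp [589.258 118.412 114.336]
down t34.33 F [ 0.213  0.609 -0.163] m [-0.023 -0.03  -0.   ] w 75.93 ff 0.0 tcp [589.412 118.578  41.207]
grip t34.97 F [-1.807 -6.613 -2.584] m [ 2.253 -0.607 -0.042] w 43.53 ff 10.0 tcp [589.522 120.03   41.689]
```

```bash
sed -i 's/STP=np.array(\[589.3,118.6/STP=np.array([589.1,120.8/' h.py
python3 - <<'E'
from h import *
Y=STP[2]
bot.move_gripper(30,45)
bot.line_to(spose(Y,76)[0],40); show("c")
for z in (74,72.5,71.5):
    bot.line_to(spose(Y,z)[0],40); show(z)
for a in (.3,.6,.9,1.1):
    bot.move_ptp(*spose(Y-a,z)); F,m=show(("tw",a))
    if abs(m[2])>2: break
E
```

```text
c t35.43 F [-3.199  2.459 -7.281] m [-1.116 -0.84  -0.041] w 42.41 ff 45.0 tcp [589.348 120.203  41.261]
74 t35.68 F [ -2.963   1.732 -10.208] m [-1.038 -0.994 -0.039] w 42.55 ff 45.0 tcp [589.38  120.211  39.391]
72.5 t35.93 F [-2.789  1.753 -9.91 ] m [-1.057 -1.083 -0.   ] w 42.47 ff 45.0 tcp [589.39  120.197  38.023]
71.5 t36.18 F [ -3.519   1.293 -10.268] m [-0.998 -1.169 -0.036] w 42.14 ff 45.0 tcp [589.415 120.187  37.106]
('tw', 0.3) t36.58 F [ -2.985   2.453 -10.738] m [-1.059 -1.084 -0.019] w 42.42 ff 45.0 tcp [589.311 120.313  37.111]
('tw', 0.6) t36.97 F [ -3.111   2.421 -10.295] m [-1.192 -1.041  0.039] w 42.56 ff 45.0 tcp [589.26  120.423  37.078]
('tw', 0.9) t37.36 F [-2.101  2.233 -9.728] m [-1.212 -0.781  0.054] w 42.41 ff 45.0 tcp [589.284 120.596  37.079]
('tw', 1.1) t37.67 F [-1.614  3.154 -9.993] m [-1.276 -0.74   0.033] w 42.51 ff 45.0 tcp [589.32  120.697  37.112]
```

Run:
```python
from h import *
y=STP[2]-1.1
for z in (76,80,82.5):
    bot.line_to(spose(y,z)[0],50); show(z)
bot.move_gripper(76,15)
bot.line_to(spose(y,190)[0],180); show("off")
bot.move_ptp([430,250,250],spose(y,0)[1]); bot.pause(.2)
print(bot.read_state()["t"])
a=bot.camera("side")[:,:,::-1];b=bot.camera("top")[:,:,::-1]
cv2.imwrite("pics/fs.png",a);cv2.imwrite("pics/ft.png",b)
o=np.hstack([cv2.resize(a[160:330,240:430],(400,358),interpolation=cv2.INTER_CUBIC),cv2.resize(b[140:280,260:440],(400,358),interpolation=cv2.INTER_CUBIC)])
cv2.imwrite("pics/fin.png",cv2.convertScaleAbs(o,alpha=1.8))
```

```text
76 t37.92 F [-0.838  1.452 -7.504] m [-0.991 -0.549 -0.016] w 42.40 ff 45.0 tcp [589.298 120.759  41.525]
80 t38.17 F [-1.885  1.395 -5.976] m [-0.757 -0.368  0.013] w 42.81 ff 45.0 tcp [589.267 120.737  45.31 ]
82.5 t38.42 F [ 0.044  0.819 -4.199] m [-0.613 -0.189  0.01 ] w 42.40 ff 45.0 tcp [589.22  120.736  47.487]
off t39.93 F [0.419 0.893 0.708] m [ 0.041 -0.029 -0.044] w 76.01 ff 0.0 tcp [588.327 120.621 153.246]
41.0333
```

View pics/fin.png

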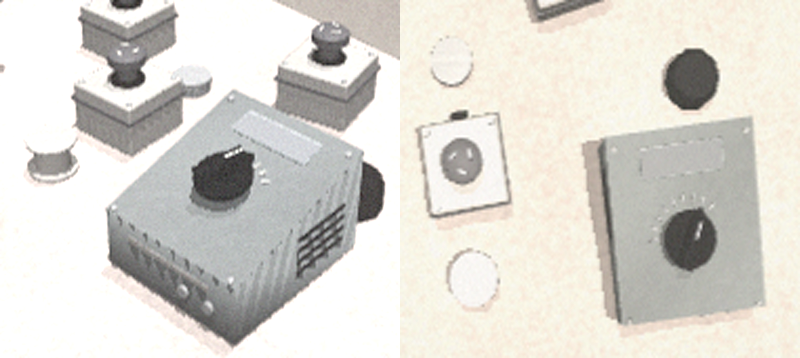

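The stop head (crop 125,55) stands high and the selector points to about 2.0 rad (crop 690,235). The reel, tin and iron rest are still where they were. I'm handing the job in.

```bash
python3 -c "
from plant import bot
print(bot.close_job())"
```

```text
the job is handed in; nothing more can be done
None
```

The job is handed in at about 41 s, in the order asked: the selector is up and locked in its next position at about 2.0 rad, then the stop was twisted free and sprang up, and the bystanders look unmoved in the final pictures.

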